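Pack a knife-handle scale in the drilling jig and hold it down flush

ROBOT

A 6-joint arm with a two-finger parallel gripper is mounted at the origin on the work surface. World frame = base frame: x ahead of the robot, y to its left, z up, the work surface at z = 0. Lengths are in m, angles in rad, forces in N, time in s.
With the tool pointing down it reaches from about 0.25 to 0.775 m from the base axis. Payload 4 kg.
Tool frame: the origin (TCP) lies at the very end of the fingers, on their centre line; the grasp point (between the pads) lies 19 mm behind it (robot.tcp_to_grasp is the distance from the TCP to the grasp point, in m); z points along the fingers, y is the line along which they close (so a half turn about z gives the same grasp; the last joint's range is limited). The gripper opens to 94 mm and grips with 3 to 60 N. Pads are 16 mm wide; open, the fingers measure 119 mm over their backs; the gripper's body (75 mm by 177 mm) begins 78 mm behind the grasp point.
Start: joints at [1.181, 0.087, 1.371, -0, 1.684, -0.103], TCP at [0.156, 0.528, 0.206] pointing down, gripper open.
Joint ranges: [-3.1, 3.1], [-0.76, 2.03], [0.27, 2.55], [-1.08, 4.22], [0.17, 2.65], [-2.57, 2.57]. Speed limits (rad/s): [2.79, 2.79, 3.14, 3.14, 3.14, 3.14].

INTERFACE

Orientations are given as [roll, pitch, yaw] about the fixed x, y, z axes, in that order (R = Rz(yaw) Ry(pitch) Rx(roll)).
In Python, from bench import robot gives the robot as it stands.
- The arm moves only by the shell command python3 nudge.py 'ROWS'. ROWS is rows parted by semicolons, their numbers by spaces, 1 to 20 of them, each of 5 numbers: the finger opening in m, then dx, dy, dz in m, then a turn about the tool's z in rad; each row shifts and turns the commanded pose from where the row before left it, along the tool's axes as they then stand; what a row does not reach is not made up. A row lasts 1/12 s, in which the tool goes at most 0.0417 m and 0.125 rad, less where a joint would pass 70% of its speed; a pose out of reach is approached as far as the arm can. The fingers move at their own pace and stop on an object; the grip force is fixed at half the most. Time passes only in rows, so rows that do not move let the fingers close. It prints the time, the measured TCP pose, the force, the opening and the grip force at its end.
- robot.get_obs(): the state, without advancing time (a new reading comes with each control period).
- robot.snapshot(name): name is "scene" or "top" or "wrist"; returns a dict with "color" (480x640x3 uint8, blue, green, red), "fx", "fy", "cx", "cy" (pixels), "k1" (the pictures are not rectified: a ray, as slopes to the right and down, at radius r is drawn at 1 + k1 r^2 times it, then the intrinsics apply), "extrinsics" (4x4, takes a point from world to camera coordinates). Camera axes: x right, y down, z forward; pixel columns grow to the right and rows downward; lengths in m; the calibration is good to about 2 mm. A picture is of the moment at which its call begins. There is no depth.
- robot.close_job(): hands the job in; it is judged then, once.
The state is a dict: "time": time; "joint_positions": joint angles; "qvel": joint speeds; "joint_torque": joint torques, N m; "tool_pos": TCP position; "ee_rot": TCP orientation; "wrist_force": force on the tool from outside, world axes, zero at the start; "wrist_torque": the same for the moment, N m; "width": finger opening in m; "finger_force": force on a finger pad.
Only numpy, scipy, OpenCV 4.12 (cv2) and the standard library are available. Lean on these libraries where they do the work, as an engineer would, in place of code of your own. Each camera call takes 0.05 s, during which the arm holds its last target. There are 200 camera calls.

TASK

Pull the blue cabinet's drawer out to its stop and leave it open, take the brass packing strip out by its orange tab, and slide it upright, tab up, down to the jig's base plate in the gap beside the red handle scale that is wide enough for it, about halfway along the scale; do not force it into the narrow gap. Let go of the strip, then press the red scale down with the fingertips until it is flush with the rails, and finish while still holding it pressed down. Leave everything else on the bench where it is.

Things in the scene. Friction and masses are not known exactly. Their poses are not given: they have to be found in the camera images.
- cabinet: Low blue cabinet fixed to the bench, 220 deep (x) x 260 wide (y) x 100 high mm, one drawer. Origin: centre of its underside; its -x side is the front, and the drawer slides out along -x.
- cabinet_drawer0 (a joint): The drawer: travel out of the cabinet in m, 0 shut, 0.150 at its stop. Slides with about 1 N of friction and stays where it is left. Starts up to 20 mm open. Open-topped tray: inner floor 22 mm above the bench, side walls' top 78 mm, front panel's top 86 mm above the bench, inner width 218 mm.
- cabinet_drawer0_handle (a point): Middle of the drawer's steel bar handle: 11 mm thick bar, 120 mm long, level along the cabinet's y, 78 mm above the bench; its centre line is 35 mm in front of the drawer's face, so it can be pinched from above across its thickness (closing along the cabinet's x); the cabinet's roof edge, 100 mm above the bench, is 50 mm behind it. It moves with the drawer.
- strip: Packing strip, 220 g: brass bar 70 (x) x 18 (y) x 20 high mm, orange tab amid its top 26 (x) x 12 (y) mm, 20 to 58 mm above the underside. Origin: centre of its underside, z up. Starts upright in the drawer, its x roughly along the drawer's. Pinched across the tab's 12 mm with fingertips 30 mm or more above the origin, the fingers stay clear of the raised scale when it is seated.
- jig: Drilling jig fixed to the bench: dark steel base plate 160 (x) x 150 (y) x 10 thick mm. Origin: centre of its underside. The scale's middle line lies on the jig's x axis; a rail is bolted on either side, along x. A gap lies on each side of the scale between it and the rail, open from above down to the base plate (10 mm above the bench).
- rail_thick: Aluminium rail on the base plate, 130 (x) x 40 (y) x 20 high mm; may be on either side of the scale. Origin: centre of its underside, 10 mm above the bench. The gap between it and the scale is 11 to 14 mm: too narrow for the strip.
- rail_thin: Aluminium rail on the base plate, 130 (x) x 14 (y) x 20 high mm, on the other side. Origin: centre of its underside. The gap between it and the scale is 24 to 27 mm: the strip fits in it.
- scale (a joint): How far the red handle scale is pressed down, in m: 0 raised (its top 6 mm above the rails' tops), 0.006 at its stop, flush with the rails. It moves only up and down, on springs: about 3.5 N starts it, about 7.5 N takes it to the stop, and it springs back up when let go.
- scale_top (a point): Centre of the top face of the scale, a red-brown slab 110 (x) x 38 (y) x 12 thick mm lying along the jig's x between the rails, in the middle of the jig; the top is 36 mm above the bench when raised, 30 mm when flush. Axes as the jig's.
- knife_a: Bystander: finished knife with red handle, about 250 x 36 x 18 mm, lying near the robot. Origin near its middle, x towards the tip.
- knife_b: Bystander: a second such knife, to the right of the jig.
- hammer: Bystander: hammer lying beyond the jig.
- wrench: Bystander: wrench lying on the right of the bench.
- disc: Bystander: green cutting disc, 115 mm across, 5 mm thick, lying flat near the robot on the right.
- glue_tin: Bystander: tin 70 mm across, 90 mm tall, standing between the cabinet and the hammer.
- tube: Bystander: square steel tube 260 x 40 x 40 mm lying on the left.

How it is judged:
By the outcome, as a careful person would: the job done as asked, in the order asked, and still so for the second after the job is handed in, while the arm keeps its last pose, push and grip.
It also fails if it takes over 54 s, if anything falls off the work surface, if the arm or the gripper's body presses on something with over 40 N, if the wrist force passes 120 N, or if a joint passes its speed limit or range.

## Working session

There is one attempt and no reset: what is moved stays moved. The work goes in short steps, Python scripts to look and compute and a shell command to move; the robot and the scene stay as the last step left them, time stands still between calls to the robot, and variables do not carry over. Pictures are saved under pics/ and viewed, at most 10 in all, crops included, and the job is handed in when it is done.

```bash
ls; mkdir -p pics
cat > h.py <<'E'
import numpy as np, cv2
from bench import robot
def snap(n,f=None):
    s=robot.snapshot(n)
    if f: cv2.imwrite('pics/'+f,s['color'])
    return s
def ray(s,u,v):
    K=np.array([[s['fx'],0,s['cx']],[0,s['fy'],s['cy']],[0,0,1.]])
    x,y=(u-s['cx'])/s['fx'],(v-s['cy'])/s['fy']; a,b=x,y
    for _ in range(30):
        k=1+s['k1']*(a*a+b*b); a,b=x/k,y/k
    E=np.array(s['extrinsics']);R=E[:3,:3]
    return -R.T@E[:3,3], R.T@np.array([a,b,1])
def plane(s,u,v,z):
    o,d=ray(s,u,v); return o+d*(z-o[2])/d[2]
def tri(s1,p1,s2,p2):
    A=np.zeros((3,3));b=np.zeros(3);L=[]
    for s,p in((s1,p1),(s2,p2)):
        o,d=ray(s,*p);d=d/np.linalg.norm(d);P=np.eye(3)-np.outer(d,d);A+=P;b+=P@o;L.append((P,o))
    x=np.linalg.solve(A,b); return x,[round(1000*np.linalg.norm(P@(x-o)),1) for P,o in L]
def proj(s,p):
    E=np.array(s['extrinsics']);c=E[:3,:3]@p+E[:3,3];a,b=c[:2]/c[2];k=1+s['k1']*(a*a+b*b)
    return np.array([s['fx']*a*k+s['cx'],s['fy']*b*k+s['cy']])
E
python3 - <<'E'
from h import *
for n in('scene','top','wrist'):
    s=snap(n,n+'0.png'); c,_=ray(s,320,240); print(n,c.round(3),s['fx'],s['k1'])
o=robot.get_obs();print(o['time'],o['tool_pos'],o['ee_rot'],o['width'],o['wrist_force'])
E
```

```text
bench.py
nudge.py
pics
scene [ 1.366 -0.223  0.766] 448.6099131800444 -0.0674524399130086
top [0.421 0.015 1.409] 558.5396284840432 -0.08306220896058238
wrist [0.083 0.548 0.384] 367.33845130178133 -0.021231844220395816
0.15 [0.1554274 0.5271562 0.2045854] [-3.13992764e+00 -1.93505095e-04  2.85477480e+00] 0.09416347695572184 [-0.11445985 -0.01081508 -0.32519856]
```

View pics/top0.png

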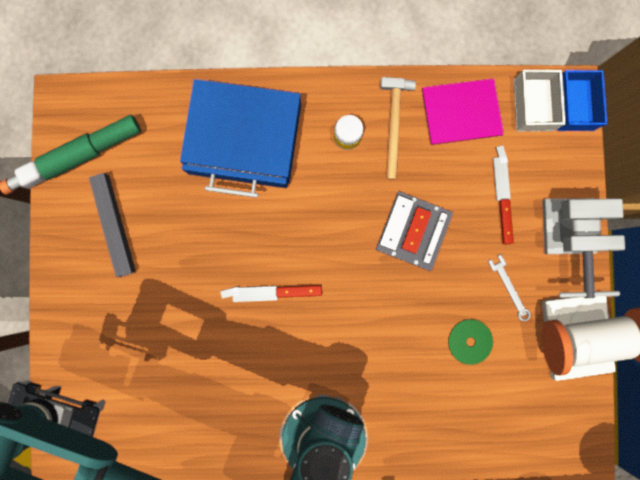

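View pics/scene0.png

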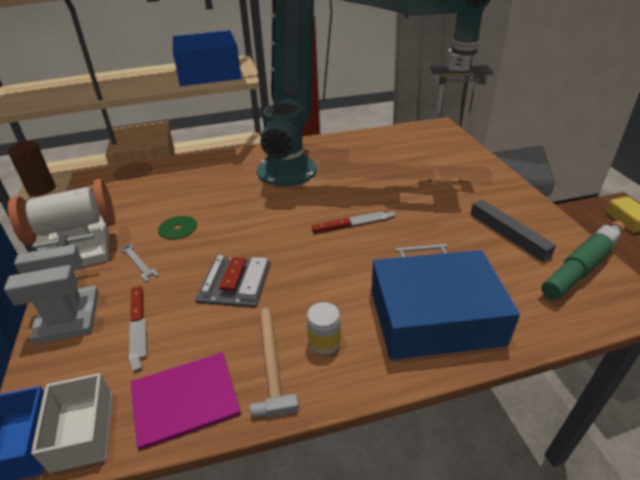

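The top view shows the cabinet at about (242,135) and its handle bar from (207,189) to (257,194). The red scale is at (417,230), with the thick rail to its left at (398,221) and the thin rail to its right at (436,235). The scene view shows the handle at (396–447,248) and the scale at (233,273).

```bash
cat >> h.py <<'E'
def blobs(s,kind,box,amin=20):
    im=s['color'];x0,y0,x1,y1=box;c=im[y0:y1,x0:x1];h=cv2.cvtColor(c,cv2.COLOR_BGR2HSV)
    m={'red':lambda:((h[...,0]<8)|(h[...,0]>172))&(h[...,1]>150)&(h[...,2]>60),
       'grey':lambda:(h[...,1]<60)&(h[...,2]>130),
       'blue':lambda:(h[...,0]>100)&(h[...,0]<125)&(h[...,1]>150)&(h[...,2]>40),
       'roof':lambda:(h[...,0]>100)&(h[...,0]<125)&(h[...,1]>150)&(h[...,2]>125),
       'orange':lambda:(h[...,0]>=5)&(h[...,0]<20)&(h[...,1]>180)&(h[...,2]>120)}[kind]().astype(np.uint8)
    cs,_=cv2.findContours(m,cv2.RETR_EXTERNAL,cv2.CHAIN_APPROX_NONE);r=[]
    for k in cs:
        if cv2.contourArea(k)>=amin: r.append(k[:,0,:]+np.array([x0,y0]))
    return sorted(r,key=lambda k:-cv2.contourArea(k.astype(np.int32)))
def rect(k):
    return cv2.boxPoints(cv2.minAreaRect(k.astype(np.float32)))
E
python3 - <<'E'
from h import *
T=snap('top');S=snap('scene')
def show(s,kind,box,z,a=20):
    for k in blobs(s,kind,box,a)[:4]:
        P=np.array([plane(s,u,v,z)[:2] for u,v in k]); (c,wh,an)=cv2.minAreaRect((P*1000).astype(np.float32))
        print(kind,'px',k.mean(0).round(1),k.min(0),k.max(0),'world',np.round(c,1),np.round(wh,1),round(an,1))
print('T');show(T,'roof',(170,70,310,200),.1,200);show(T,'grey',(195,165,270,205),.078);show(T,'red',(395,195,440,260),.036);show(T,'grey',(375,185,460,275),.03)
print('S');show(S,'grey',(385,235,455,262),.078);show(S,'red',(210,250,255,300),.036);show(S,'grey',(190,245,275,310),.03)
for s in (T,S):print([proj(s,np.array(p)).round(1) for p in[(.6,.2,.1),(.5,-.15,.036)]])
E
```

```text
T
roof px [240.5 128.2] [181  80] [299 176] world [763.1 186. ] [257.6 203.4] 80.8
roof px [234.2 173.8] [183 164] [285 183] world [651.5 202.2] [247.3  14.6] 80.6
grey px [231.5 188.3] [205 174] [257 196] world [628.2 210.1] [127.2  40.1] 80.9
red px [416.1 229.8] [402 207] [430 252] world [ 515.1 -238. ] [ 38.4 110. ] 67.5
grey px [397.7 223.5] [380 195] [418 256] world [ 530.8 -192.3] [ 51.  156.4] 66.9
grey px [435.1 238. ] [423 212] [447 263] world [ 494.6 -286. ] [ 19.9 135.1] 67.6
grey px [415.6 261.9] [412 259] [418 265] world [ 436.  -236.1] [14.5 14.4] 62.3
grey px [435.9 207.9] [433 205] [439 211] world [ 567.9 -289.8] [16.9 12.8] 75.0
S
grey px [420.8 247.3] [396 244] [446 255] world [619.5 211.9] [124.4  29.4] 81.5
red px [232.5 273. ] [220 257] [244 288] world [ 520.9 -238.4] [ 38.7 113.3] 67.4
grey px [252.8 275.2] [239 257] [266 293] world [ 535.8 -191.2] [ 41.  132.1] 67.7
grey px [212.3 272.5] [202 255] [222 290] world [ 497.5 -286.8] [ 15.5 129.8] 67.6
[array([234.8, 195.3]), array([380.8, 236.4])]
[array([415.2, 238.1]), array([267.1, 260. ])]
```

```bash
cat >> h.py <<'E'
def yaw_now():
    o=robot.get_obs();from scipy.spatial.transform import Rotation as Ro
    return np.array(o['tool_pos']),Ro.from_euler('xyz',o['ee_rot'])
def goal(p,yaw=None):
    t,R=yaw_now();d=R.inv().apply(np.array(p)-t);print('TCP',t.round(4),'dtool',d.round(4),'dist',round(float(np.linalg.norm(d)),3),end=' ')
    if yaw is not None:
        cur=np.arctan2(*R.as_matrix()[[1,0],0]);print('yaw',round(float(np.degrees(cur)),2),'turn',round(float((cur-np.radians(yaw)+np.pi)%(2*np.pi)-np.pi),4))
E
python3 -c "
from h import *
goal((.612,.213,.19),80.8)"
```

```text
TCP [0.1555 0.5273 0.205 ] dtool [-0.5268 -0.1723  0.0151] dist 0.554 yaw 163.57 turn 1.4446
```

```bash
python3 nudge.py '0.03 -0.031 -0.0101 0.0009 0;0.03 -0.031 -0.0101 0.0009 0;0.03 -0.031 -0.0101 0.0009 0;0.03 -0.031 -0.0101 0.0009 0;0.03 -0.031 -0.0101 0.0009 0;0.03 -0.031 -0.0101 0.0009 0;0.03 -0.031 -0.0101 0.0009 0;0.03 -0.031 -0.0101 0.0009 0;0.03 -0.031 -0.0101 0.0009 0;0.03 -0.031 -0.0101 0.0009 0;0.03 -0.031 -0.0101 0.0009 0;0.03 -0.031 -0.0101 0.0009 0;0.03 -0.031 -0.0101 0.0009 0;0.03 -0.031 -0.0101 0.0009 0;0.03 -0.031 -0.0101 0.0009 0;0.03 -0.031 -0.0101 0.0009 0;0.03 -0.031 -0.0101 0.0009 0;0.03 0 0 0 0.12;0.03 0 0 0 0.12;0.03 0 0 0 0.12'
python3 nudge.py '0.03 0 0 0 0.12;0.03 0 0 0 0.12;0.03 0 0 0 0.12;0.03 0 0 0 0.12;0.03 0 0 0 0.12;0.03 0 0 0 0.12;0.03 0 0 0 0.12;0.03 0 0 0 0.12;0.03 0 0 0 0.124;0.03 0 0 0 0;0.03 0 0 0 0'
python3 - <<'E'
from h import *
W=snap('wrist','w1.png');T=snap('top')
goal((.612,.213,.19),80.8)
print(proj(W,np.array([.612,.213,.078])),[ray(W,320,240)[i].round(3) for i in(0,1)])
E
```

```text
time: 1.92
tool_pos: [0.613, 0.2129, 0.1893]
ee_rot: [-3.141, -0.001, 2.487]
wrist_force: [-0.8, 0.1, 0.8]
width: 0.03
finger_force: 0.0
time: 2.83
tool_pos: [0.6124, 0.2137, 0.1899]
ee_rot: [-3.141, 0.0, 1.414]
wrist_force: [0.3, -0.3, 0.1]
width: 0.0302
finger_force: 0.0
TCP [0.6124 0.2138 0.19  ] dtool [-0.0008 -0.0003  0.    ] dist 0.001 yaw 80.97 turn 0.0029
[322.57126449 235.19747792] [array([0.624, 0.288, 0.369]), array([-0.05 , -0.26 , -0.964])]
```

View pics/w1.png

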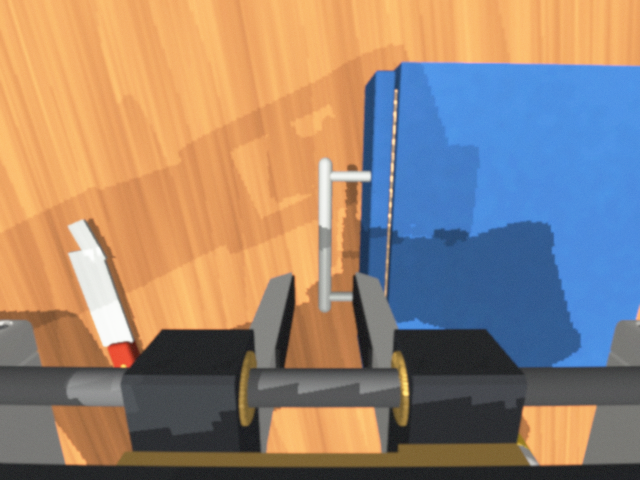

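The wrist view shows the bar from (325,159) to (325,311), centred between the fingers, about 2 px from the predicted (322.6,235). I'll check its height by triangulation.

Run:
```python
from h import *
W=snap('wrist');S=snap('scene')
k=blobs(W,'grey',(300,140,345,330))[0];c=k[(k[:,0]<334)];u=(c[:,0].min()+c[:,0].max())/2;top=k[:,1].min();bot=k[:,1].max()
print(u,top,bot)
for a,b,n in(((u,top),(447,246),'e1'),((u,bot),(396.5,249.5),'e2'),((u,(top+bot)/2),(421.8,247.7),'mid')):
    for bb in((a,b),):
        print(n,tri(W,a,S,b)[0].round(4),tri(W,a,S,b)[1],tri(W,a,S,(843.5-b[0],b[1]))[1])
p=plane(W,u,(top+bot)/2,.078);print(p);goal((p[0],p[1],.064),80.8)
```

```text
326.0 158 311
e1 [0.625  0.2745 0.0777] [np.float64(1.0), np.float64(1.0)] [np.float64(59.3), np.float64(59.3)]
e2 [0.6058 0.149  0.0826] [np.float64(1.7), np.float64(1.7)] [np.float64(49.1), np.float64(49.1)]
mid [0.6148 0.2132 0.0787] [np.float64(0.1), np.float64(0.1)] [np.float64(0.3), np.float64(0.3)]
[0.61491171 0.21313163 0.078     ]
TCP [0.6125 0.2138 0.1901] dtool [-0.0003  0.0025  0.1261] dist 0.126 yaw 80.92 turn 0.0021
```

```bash
python3 nudge.py '0.03 0 0.0025 0.02 0;0.03 0 0 0.035 0;0.03 0 0 0.035 0;0.03 0 0 0.025 0;0.03 0 0 0.01 0;0.03 0 0 0 0;0 0 0 0 0;0 0 0 0 0;0 0 0 0 0;0 0 0 0 0'
```

```text
time: 3.87
tool_pos: [0.6144, 0.2143, 0.0681]
ee_rot: [-3.141, -0.002, 1.411]
wrist_force: [-5.8, -0.2, 5.3]
width: 0.0102
finger_force: 30.0
```

```bash
python3 nudge.py '0 0 -0.01 0 0;0 0 -0.015 0 0;0 0 -0.015 0 0;0 0 -0.015 0 0;0 0 -0.015 0 0;0 0 -0.015 0 0;0 0 -0.015 0 0;0 0 -0.01 0 0;0 0 -0.01 0 0;0 0 -0.005 0 0;0 0 0 0 0;0 0 0 0 0'; python3 nudge.py '0 0 -0.004 0 0;0 0 -0.004 0 0;0 0 0 0 0';python3 nudge.py '0 0 -0.004 0 0;0 0 -0.004 0 0;0 0 0 0 0'
```

```text
time: 4.87
tool_pos: [0.4923, 0.2342, 0.0681]
ee_rot: [3.138, -0.003, 1.411]
wrist_force: [0.6, 0.3, 8.0]
width: 0.0099
finger_force: 30.0
time: 5.12
tool_pos: [0.4848, 0.2354, 0.0681]
ee_rot: [3.137, -0.003, 1.411]
wrist_force: [-1.8, 0.3, 8.4]
width: 0.0101
finger_force: 30.0
time: 5.37
tool_pos: [0.4769, 0.2367, 0.0681]
ee_rot: [3.137, -0.003, 1.411]
wrist_force: [-1.5, 0.4, 8.5]
width: 0.01
finger_force: 30.0
```

```bash
python3 nudge.py '0 0 -0.004 0 0;0 0 -0.004 0 0;0 0 0 0 0';python3 nudge.py '0 0 -0.003 0 0;0 0 -0.003 0 0;0 0 0 0 0'
```

```text
time: 5.62
tool_pos: [0.469, 0.238, 0.0681]
ee_rot: [3.137, -0.003, 1.411]
wrist_force: [-1.4, 0.4, 8.8]
width: 0.0098
finger_force: 30.0
time: 5.87
tool_pos: [0.4663, 0.2384, 0.0681]
ee_rot: [3.13, -0.003, 1.411]
wrist_force: [7.1, -0.4, 2.3]
width: 0.0104
finger_force: 30.0
```

```bash
python3 nudge.py '0 0 -0.003 0 0;0 0 0 0 0;0 0 0.004 0 0;0.03 0 0 0 0;0.03 0 0 0 0;0.03 0 0 0 0'; python3 nudge.py '0.03 0 0 -0.02 0;0.03 0 0 -0.035 0;0.03 0 0 -0.035 0;0.03 0 0 -0.035 0;0.03 0 0 0 0'
python3 - <<'E'
from h import *
T=snap('top','t2.png');goal((.6,.2,.17),-9.2)
for k in blobs(T,'orange',(180,100,300,260),6)[:6]:print(k.mean(0).round(1),k.min(0),k.max(0),plane(T,*k.mean(0),.08).round(3))
cv2.imwrite('pics/t2c.png',cv2.resize(T['color'][90:260,150:330],None,fx=4,fy=3.5))
E
```

```text
time: 6.37
tool_pos: [0.462, 0.2377, 0.0646]
ee_rot: [-3.14, 0.001, 1.411]
wrist_force: [-0.2, -0.8, 1.3]
width: 0.0264
finger_force: 0.0
time: 6.78
tool_pos: [0.4657, 0.2393, 0.1982]
ee_rot: [3.13, -0.007, 1.411]
wrist_force: [0.5, 0.2, 0.2]
width: 0.0299
finger_force: 0.0
TCP [0.4646 0.2388 0.1946] dtool [-0.0169  0.1397  0.0255] dist 0.143 yaw 80.86 turn 1.5718
[280.3 229.7] [247 184] [299 259] [0.518 0.095 0.08 ]
[235.6 210.8] [231 198] [242 223] [0.565 0.201 0.08 ]
[232.9 245.2] [224 241] [240 251] [0.483 0.209 0.08 ]
[297.5 147.8] [295 134] [299 160] [0.715 0.051 0.08 ]
[295.2 170.8] [292 162] [299 177] [0.659 0.057 0.08 ]
[182.6 109.8] [180 105] [186 114] [0.816 0.329 0.08 ]
```

View pics/t2c.png

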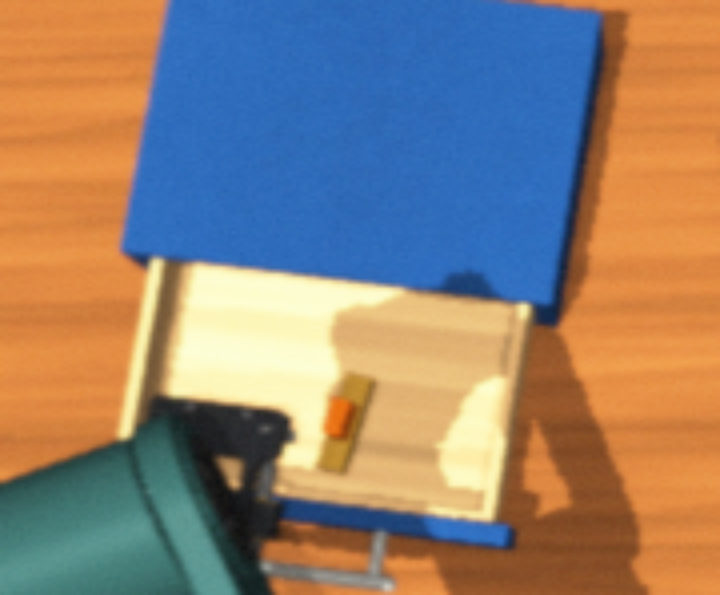

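The drawer is fully open. The strip lies in it, with its orange tab at about top px (235,209), yawed about -14°. I'll move above it for a wrist view.

```bash
python3 nudge.py '0.05 -0.0046 0.0265 0 0;0.05 -0.0046 0.0265 0 0;0.05 -0.0046 0.0265 0 0;0.05 -0.0046 0.0265 0 0;0.05 0 0 0 -0.124;0.05 0 0 0 -0.124;0.05 0 0 0 -0.124;0.05 0 0 0 -0.124;0.05 0 0 0 -0.124;0.05 0 0 0 -0.124;0.05 0 0 0 -0.124;0.05 0 0 0 -0.124;0.05 0 0 0 -0.124;0.05 0 0 0 -0.124;0.05 0 0 0 -0.124;0.05 0 0 0 -0.124;0.05 0 0 0 0;0.05 0 0 0 0'
python3 - <<'E'
from h import *
W=snap('wrist','w3.png');goal((.567,.204,.19),166)
for z in(.042,.08):print(proj(W,np.array([.567,.204,z])))
for k in blobs(W,'orange',(150,100,500,330),60)[:5]:print(k.mean(0).round(1),k.min(0),k.max(0),plane(W,*k.mean(0),.08).round(3))
E
```

```text
time: 8.33
tool_pos: [0.5636, 0.2027, 0.1881]
ee_rot: [-3.14, -0.003, 2.896]
wrist_force: [0.7, -0.6, -0.5]
width: 0.0505
finger_force: 0.0
TCP [0.5638 0.2028 0.1885] dtool [-0.0028  0.002  -0.0015] dist 0.004 yaw 165.92 turn -0.0013
[326.91574581 228.98889502]
[327.25412592 239.91662792]
[329.1 240.3] [321 220] [337 260] [0.568 0.205 0.08 ]
```

View pics/w3.png

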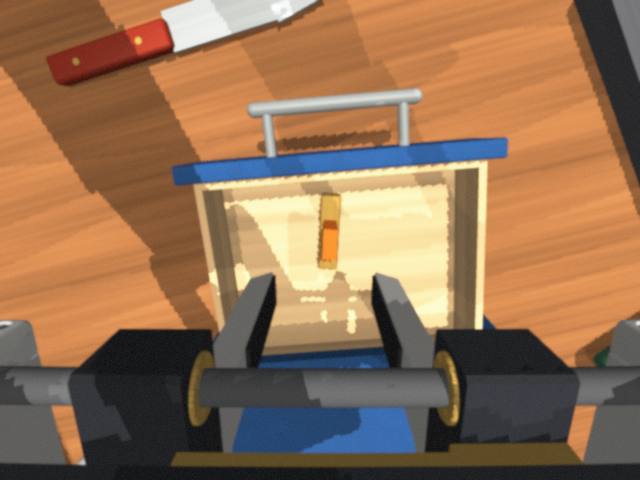

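The wrist view shows the strip nearly aligned with the tool. Its bar runs from (330,195) to (329,268), and the tab top is around (330,245). I'll triangulate the tab top and fit the strip's yaw.

Run:
```python
from h import *
W=snap('wrist');T=snap('top');S=snap('scene')
k=blobs(W,'orange',(310,180,350,275),60)[0];print(len(k))
im=W['color'];h=cv2.cvtColor(im,cv2.COLOR_BGR2HSV)
m=np.zeros(im.shape[:2],np.uint8);cv2.drawContours(m,[k.astype(np.int32)],-1,1,-1)
for y in range(218,264,3):
    xs=np.where(m[y,300:360])[0]+300
    if len(xs):print(y,xs.min(),xs.max(),h[y,(xs.min()+xs.max())//2])
# brass + tab silhouette
b=((h[...,0]>=17)&(h[...,0]<28)&(h[...,1]>150)&(h[...,2]<215)).astype(np.uint8);b[:, :312]=0;b[:,348:]=0;b[:188]=0;b[274:]=0
for y in range(190,274,4):
    xs=np.where((b|m)[y])[0]; print(y,(xs.min(),xs.max()) if len(xs) else '',end=' ')
print()
kt=blobs(T,'orange',(225,195,248,230),6)
for q in kt:print('T',q.mean(0),q.min(0),q.max(0))
```

```text
102
221 323 335 [ 13 206 172]
224 323 336 [ 12 211 169]
227 323 336 [ 12 219 171]
230 322 337 [ 15 205 250]
233 322 337 [ 15 202 252]
236 322 336 [ 15 206 252]
239 322 336 [ 15 205 252]
242 322 336 [ 15 205 252]
245 322 336 [ 15 206 252]
248 321 336 [ 15 207 252]
251 321 336 [ 15 210 252]
254 321 335 [ 15 206 252]
257 321 335 [ 15 206 252]
190  194 (np.int64(323), np.int64(334)) 198 (np.int64(322), np.int64(322)) 202 (np.int64(322), np.int64(322)) 206 (np.int64(321), np.int64(322)) 210 (np.int64(321), np.int64(321)) 214 (np.int64(321), np.int64(321)) 218 (np.int64(321), np.int64(338)) 222 (np.int64(321), np.int64(338)) 226 (np.int64(320), np.int64(336)) 230 (np.int64(321), np.int64(337)) 234 (np.int64(320), np.int64(337)) 238 (np.int64(321), np.int64(336)) 242 (np.int64(320), np.int64(336)) 246 (np.int64(320), np.int64(336)) 250 (np.int64(320), np.int64(336)) 254 (np.int64(320), np.int64(335)) 258 (np.int64(319), np.int64(335)) 262 (np.int64(319), np.int64(319)) 266 (np.int64(319), np.int64(319)) 270
```

Run:
```python
from h import *
W=snap('wrist');T=snap('top')
for z in(.078,.08,.082):
    a=plane(W,329.7,228.7,z);b=plane(W,328.2,260.5,z);print(z,a.round(4),b.round(4),np.linalg.norm(a-b).round(4),np.degrees(np.arctan2(*(b-a)[[1,0]])),((a+b)/2).round(4), 'w',np.linalg.norm(plane(W,321.5,245,z)-plane(W,336.8,245,z)).round(4))
# brass bar near/far left edges at z .042
a=plane(W,321.3,194,.042);b=plane(W,318.6,268,.042);print('brass',np.linalg.norm(a-b),np.degrees(np.arctan2(*(b-a)[[1,0]])))
im=cv2.imread('pics/t2.png');h=cv2.cvtColor(im,cv2.COLOR_BGR2HSV)
m=((h[...,0]<14)&(h[...,1]>190)&(h[...,2]>170)).astype(np.uint8)
m[:195]=0;m[225:]=0;m[:,:225]=0;m[:,245:]=0
ys,xs=np.where(m);print('T',xs.mean(),ys.mean(),xs.min(),xs.max(),ys.min(),ys.max())
print(tri(W,(329,244.5),T,(xs.mean(),ys.mean())))
goal((.5663,.2045,.055),166)
```

```text
0.078 [0.5603 0.2082 0.078 ] [0.5865 0.2005 0.078 ] 0.0273 -16.35763302028644 [0.5734 0.2043 0.078 ] w 0.0126
0.08 [0.5598 0.2083 0.08  ] [0.5858 0.2006 0.08  ] 0.0271 -16.357633020286475 [0.5728 0.2044 0.08  ] w 0.0125
0.082 [0.5594 0.2083 0.082 ] [0.5852 0.2008 0.082 ] 0.0269 -16.35763302028644 [0.5723 0.2046 0.082 ] w 0.0124
brass 0.06999384214259415 -16.156790960089612
T 234.13953488372093 208.8139534883721 232 237 204 214
(array([0.570061  , 0.20438585, 0.08665563]), [np.float64(0.8), np.float64(0.8)])
TCP [0.5646 0.2029 0.19  ] dtool [-0.0013  0.002   0.135 ] dist 0.135 yaw 166.04 turn 0.0007
```

```bash
python3 -c "
from h import *
goal((.5725,.2045,.055),163.7)"
```

```text
TCP [0.5646 0.2029 0.19  ] dtool [-0.0073  0.0035  0.135 ] dist 0.135 yaw 166.04 turn 0.0408
```

```bash
python3 nudge.py '0.04 -0.0073 0.0035 0.015 0.041;0.04 0 0 0.03 0;0.04 0 0 0.03 0;0.04 0 0 0.03 0;0.04 0 0 0.02 0;0.04 0 0 0.01 0;0.04 0 0 0 0;0.04 0 0 0 0'; python3 -c "
from h import *
goal((.5725,.2045,.055),163.7)"
```

```text
time: 9.3
tool_pos: [0.5729, 0.2046, 0.0557]
ee_rot: [3.141, 0.0, 2.858]
wrist_force: [-0.2, -0.4, -0.3]
width: 0.04
finger_force: 0.0
TCP [0.5729 0.2046 0.0557] dtool [ 0.0003 -0.0002  0.0007] dist 0.001 yaw 163.72 turn 0.0004
```

```bash
python3 nudge.py '0 0 0 0 0;0 0 0 0 0;0 0 0 0 0;0 0 0 0 0;0 0 0 0 0;0 0 0 -0.01 0;0 0 0 -0.03 0;0 0 0 -0.03 0;0 0 0 -0.03 0;0 0 0 -0.025 0;0 0 0 0 0;0 0 0 0 0'
python3 - <<'E'
from h import *
sc=np.array([.518,-.2382]);a=np.radians(-22.5);n=np.array([-np.sin(a),np.cos(a)])
g=sc-31.75e-3*n;print(g);goal((*g,.17),157.5)
E
```

```text
time: 10.3
tool_pos: [0.5734, 0.2047, 0.1819]
ee_rot: [3.14, 0.003, 2.858]
wrist_force: [0.4, 1.0, -2.3]
width: 0.0117
finger_force: 30.0
[ 0.5058498  -0.26753318]
TCP [0.5734 0.2047 0.1819] dtool [-0.0674 -0.4723  0.0112] dist 0.477 yaw 163.74 turn 0.1089
```

```bash
python3 nudge.py '0 -0.003 -0.012 0 0;0 -0.0073 -0.0299 0.0006 0;0 -0.0073 -0.0299 0.0006 0;0 -0.0073 -0.0299 0.0006 0;0 -0.0073 -0.0299 0.0006 0;0 -0.0073 -0.0299 0.0006 0;0 -0.0073 -0.0299 0.0006 0;0 -0.0073 -0.0299 0.0006 0;0 -0.0073 -0.0299 0.0006 0;0 -0.0073 -0.0299 0.0006 0;0 -0.0073 -0.0299 0.0006 0;0 -0.0073 -0.0299 0.0006 0;0 -0.0073 -0.0299 0.0006 0;0 -0.0073 -0.0299 0.0006 0;0 -0.0073 -0.0299 0.0006 0;0 -0.0073 -0.0299 0.0006 0;0 -0.004 -0.0179 0 0;0 0 0 0 0.109;0 0 0 0 0;0 0 0 0 0'
python3 - <<'E'
from h import *
W=snap('wrist','w4.png');T=snap('top','t4.png');goal((.5058,-.2675,.17),157.5)
print(proj(W,np.array([.5058,-.2675,.03])),proj(W,np.array([.518,-.2382,.036])))
E
```

```text
time: 11.97
tool_pos: [0.5487, -0.2873, 0.1681]
ee_rot: [3.141, -0.005, 2.75]
wrist_force: [0.6, 0.0, -1.4]
width: 0.0116
finger_force: 30.0
TCP [ 0.5497 -0.2866  0.1695] dtool [ 0.0478  0.001  -0.0003] dist 0.048 yaw 157.63 turn 0.0023
[326.38029542 174.17213099] [364.22065059 174.93125836]
```

View pics/w4.png

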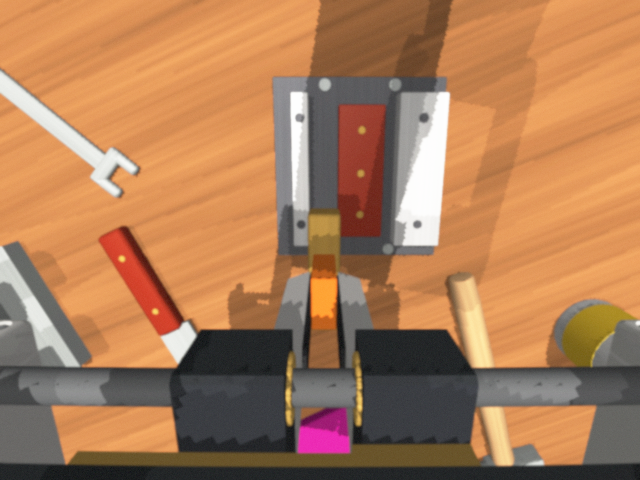

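The wrist view shows the held strip with its tab at (324,300) and brass end at (324,215). The wide gap lies between the thin rail (right edge at x≈309) and the scale (left edge at x≈338). I'll measure the edges.

```bash
python3 - <<'E'
from h import *
W=snap('wrist');T=snap('top');S=snap('scene')
o=robot.get_obs();t,R=yaw_now();M=R.as_matrix()
im=W['color'];h=cv2.cvtColor(im,cv2.COLOR_BGR2HSV).astype(int)
def runs(mask,row,x0,x1):
    xs=np.where(mask[row,x0:x1])[0]+x0; return (xs.min(),xs.max()+1) if len(xs) else None
red=((h[...,0]<8)|(h[...,0]>172))&(h[...,1]>140)
wh=(h[...,1]<60)&(h[...,2]>175)
rows=[130,150,165,185,200]
L=[]
def fr(p): d=M.T@(p-t);return (d[:2]*1000).round(1)
for r in rows:
    a=runs(red,r,320,400);b=runs(wh,r,285,318)
    print(r,'scale',a,fr(plane(W,a[0]-.5,r,.036)),fr(plane(W,a[1]-.5,r,.036)),'rail',b,fr(plane(W,b[0]-.5,r,.03)),fr(plane(W,b[1]-.5,r,.03)))
k=blobs(W,'red',(325,90,400,250))[0];ys=k[:,1];print('scale rows',ys.min(),ys.max())
# heights: scale centre in W,T,S
cs=[]
for s,bx in((W,(325,90,400,250)),(T,(395,195,440,260)),(S,(210,250,255,300))):
    q=blobs(s,'red',bx)[0];c=cv2.minAreaRect(q.astype(np.float32))[0];cs.append(c)
print('cents',cs,'S-W',tri(W,cs[0],S,cs[2]),'S-T',tri(T,cs[1],S,cs[2]))
ec=[]
for r in(ys.min(),ys.max()+1):print('scale end',r,fr(plane(W,365,r-.5,.036)))
for r in(212,218,224,230,240,250):
    q=runs((h[...,0]>=10)&(h[...,0]<30)&(h[...,1]>110)&(h[...,2]<215),r,300,342);print('brass',r,q,h[r,324],fr(plane(W,q[0]-.5,r,t[2]-.013)) if q else'',fr(plane(W,q[1]-.5,r,t[2]-.013)) if q else '')
print(t,o['tool_pos'])
E
python3 -c "
import cv2;i=cv2.imread('pics/w4.png')[195:345,260:390];cv2.imwrite('pics/w4c.png',cv2.resize(i,None,fx=4,fy=4,interpolation=cv2.INTER_NEAREST))"
```

```text
130 scale (np.int64(338), np.int64(383)) [83.8 10.4] [83.8 47.3] rail (np.int64(290), np.int64(306)) [ 83.9 -29.4] [ 83.9 -16.1]
150 scale (np.int64(338), np.int64(383)) [67.8 10.6] [67.9 47.9] rail (np.int64(290), np.int64(307)) [ 67.6 -29.8] [ 67.6 -15.4]
165 scale (np.int64(338), np.int64(382)) [55.6 10.7] [55.6 47.6] rail (np.int64(291), np.int64(307)) [ 55.2 -29.2] [ 55.2 -15.5]
185 scale (np.int64(337), np.int64(381)) [38.9 10. ] [38.9 47.4] rail (np.int64(291), np.int64(307)) [ 38.1 -29.6] [ 38.1 -15.7]
200 scale (np.int64(337), np.int64(381)) [26.  10.1] [26.  47.9] rail (np.int64(292), np.int64(307)) [ 25.1 -29. ] [ 25.1 -15.9]
scale rows 104 234
cents [(359.5650634765625, 168.9687957763672), (416.1297912597656, 229.96426391601562), (232.08621215820312, 273.03448486328125)] S-W (array([ 0.51404692, -0.23989043,  0.02806286]), [np.float64(0.8), np.float64(0.8)]) S-T (array([ 0.51466641, -0.24002401,  0.02831349]), [np.float64(0.7), np.float64(0.7)])
scale end 104 [104.3  32.4]
scale end 235 [-4.5 35.5]
brass 212 (np.int64(310), np.int64(340)) [ 19 149 106] [39.  -8.5] [39.   7.4]
brass 218 (np.int64(308), np.int64(341)) [ 20 162 189] [35.8 -9.6] [35.8  7.9]
brass 224 (np.int64(308), np.int64(341)) [ 19 158 191] [32.5 -9.6] [32.5  8. ]
brass 230 (np.int64(308), np.int64(341)) [ 19 160 191] [29.2 -9.7] [29.2  8. ]
brass 240 (np.int64(308), np.int64(340)) [ 19 157 149] [23.7 -9.7] [23.7  7.5]
brass 250 (np.int64(308), np.int64(340)) [ 19 158 147] [18.1 -9.8] [18.1  7.6]
[ 0.55042478 -0.28659011  0.17089877] [ 0.55042478 -0.28659011  0.17089877]
```

View pics/w4c.png

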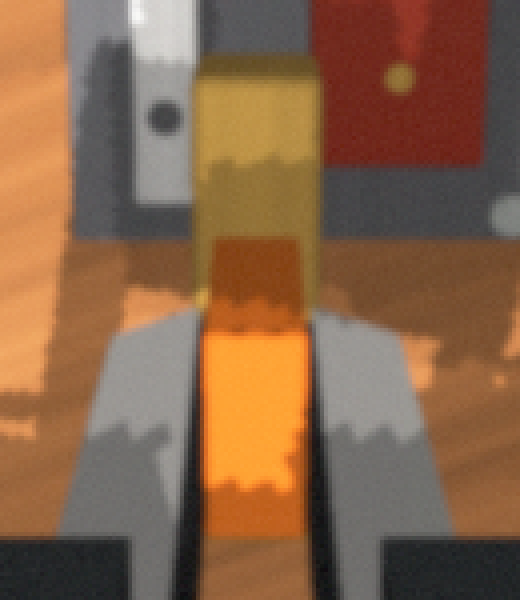

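The gap in the tool frame is y -15.7 to 10.4 mm, so 26 mm wide. The strip sits at -9.7 to 7.9 and is aligned in yaw. The scale's centre is at x = +50 mm. I'll move over the gap and check before inserting.

```bash
python3 nudge.py '0 0.012 -0.0018 0 0;0 0.02 0 0 0;0 0.0155 0 0 0;0 0 0 0.025 0;0 0 0 0.03 0;0 0 0 0.025 0;0 0 0 0 0;0 0 0 0 0;0 0 0 0 0'
python3 - <<'E'
from h import *
W=snap('wrist','w5.png');t,R=yaw_now();print(t)
c=W['color'][60:360,180:500];cv2.imwrite('pics/w5c.png',cv2.resize(c,None,fx=2,fy=2))
E
```

```text
time: 12.97
tool_pos: [0.5069, -0.2711, 0.0929]
ee_rot: [-3.141, 0.003, 2.75]
wrist_force: [-0.5, -0.4, -1.6]
width: 0.0122
finger_force: 30.0
[ 0.50733084 -0.27152232  0.09371599]
```

View pics/w5c.png

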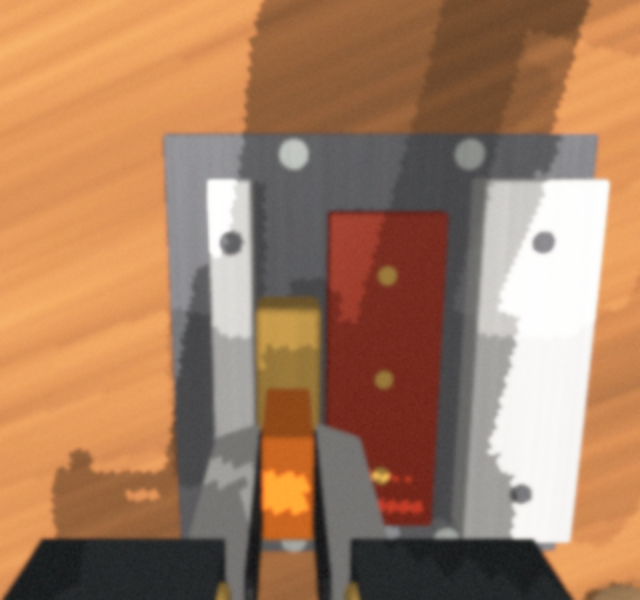

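The strip is lined up between the rail edge (crop x≈254) and the scale's left edge (≈327). I'll check this numerically at each feature's own height.

Run:
```python
from h import *
W=snap('wrist');t,R=yaw_now();M=R.as_matrix();fr=lambda p:((M.T@(p-t))[:2]*1000).round(1)
im=W['color']
for r in(195,205,215,220,230,240):
    g=cv2.GaussianBlur(im,(3,3),0)[r,295:352].astype(float);d=np.abs(np.diff(g,axis=0)).sum(1)
    pk=[i for i in range(1,len(d)-1) if d[i]>25 and d[i]>=d[i-1] and d[i]>d[i+1]]
    print(r,[(295+i+.5,int(d[i])) for i in pk])
f=lambda u,v,z:fr(plane(W,u,v,z))
print('rail',f(306.5,200,.03),f(306.5,230,.03),'scale',f(343.7,200,.036),f(343.7,230,.036),'brass',f(308,220,t[2]-.0135),f(340,220,t[2]-.0135),f(324,213,t[2]-.0135))
print('scale ends',f(370,165.5,.036),f(370,322.5,.036));print(t)
```

```text
195 [(305.5, 114), (343.5, 43)]
205 [(305.5, 112), (343.5, 35)]
215 [(305.5, 97), (339.5, 43), (343.5, 36)]
220 [(305.5, 93), (308.5, 38), (339.5, 45), (343.5, 34)]
230 [(306.5, 48), (308.5, 38), (339.5, 51), (343.5, 34)]
240 [(306.5, 52), (339.5, 39), (343.5, 35)]
rail [ 36.5 -12. ] [ 15.9 -12.2] scale [37.5 12.5] [17.4 12.8] brass [33.8 -9. ] [33.8  8.2] [37.6 -0.4]
scale ends [59.5 28.8] [-50.7  32.6]
[ 0.50742828 -0.27165034  0.09391396]
```

```bash
python3 nudge.py '0 0.002 0.0004 0.01 0;0 0 0 0.015 0;0 0 0 0.01 0;0 0 0 0 0;0 0 0 0 0'; python3 nudge.py '0 0 0 0.004 0;0 0 0 0.004 0;0 0 0 0.003 0;0 0 0 0 0;0 0 0 0 0'
```

```text
time: 13.48
tool_pos: [0.5037, -0.2694, 0.0554]
ee_rot: [3.141, -0.002, 2.749]
wrist_force: [-0.1, -0.9, -2.4]
width: 0.0117
finger_force: 30.0
time: 13.9
tool_pos: [0.5041, -0.2696, 0.045]
ee_rot: [3.141, -0.0, 2.749]
wrist_force: [-0.1, 0.3, -1.8]
width: 0.0116
finger_force: 30.0
```

No side contact so far. I'll lower the last bit until it touches.

```bash
python3 nudge.py '0 0 0 0.001 0;0 0 0 0.001 0;0 0 0 0 0;0 0 0 0 0'; python3 nudge.py '0 0 0 0.001 0;0 0 0 0 0;0 0 0 0 0'
```

```text
time: 14.23
tool_pos: [0.5045, -0.2699, 0.0442]
ee_rot: [-3.141, 0.001, 2.749]
wrist_force: [-1.5, 1.2, 3.6]
width: 0.0117
finger_force: 30.0
time: 14.48
tool_pos: [0.5046, -0.2699, 0.0442]
ee_rot: [-3.141, 0.001, 2.749]
wrist_force: [-2.5, 1.9, 7.9]
width: 0.0117
finger_force: 30.0
```

```bash
python3 nudge.py '0 0 0 -0.002 0;0.03 0 0 0 0;0.03 0 0 0 0;0.03 0 0 0 0;0.03 0 0 -0.01 0;0.03 0 0 -0.03 0;0.03 0 0 -0.035 0;0.03 0 0 -0.02 0;0.03 0 0 0 0;0.03 0 0 0 0'
python3 - <<'E'
from h import *
W=snap('wrist','w6.png');t,R=yaw_now();print(t)
c=W['color'][60:360,180:500];cv2.imwrite('pics/w6c.png',cv2.resize(c,None,fx=2,fy=2))
E
```

```text
time: 15.32
tool_pos: [0.5052, -0.2704, 0.1413]
ee_rot: [-3.141, 0.004, 2.749]
wrist_force: [0.2, -0.2, -0.4]
width: 0.0299
finger_force: 0.0
[ 0.50415071 -0.26967795  0.13914036]
```

View pics/w6c.png

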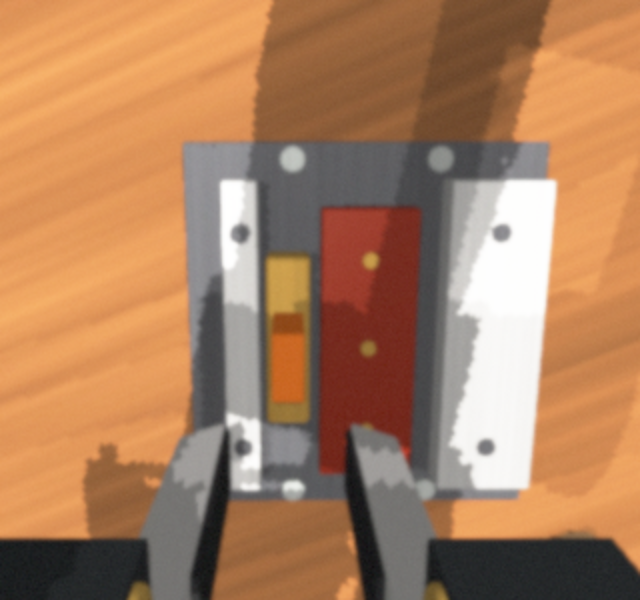

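The strip is seated upright in the wide gap, tab up, about halfway along the scale: strip crop (288,338), scale (369,340). Next I'll locate the scale's centre for the press.

Run:
```python
from h import *
W=snap('wrist');t,R=yaw_now();M=R.as_matrix();fr=lambda p:((M.T@(p-t))*1000).round(1)
f=lambda u,v,z:fr(plane(W,u,v,z))
print(t,'L',f(340,230,.036),'R',f(388.7,230,.036),'ends',f(365,163.5,.036),f(365,296,.036),'strip L/R',f(312.8,220,.03),f(335,220,.03),'strip ends',f(324,187.5,.03),f(324,271,.03),'rail',f(309.5,220,.03))
```

```text
[ 0.50355726 -0.26927217  0.13787025] L [  5.   12.1 101.9] R [  5.   50.7 101.9] ends [ 56.8  30.4 102. ] [-51.5  33.6 101.8] strip L/R [ 11.8  -9.5 107.9] [ 11.8   8.3 107.9] strip ends [ 37.8  -0.5 108. ] [-31.7  -0.5 107.8] rail [ 11.8 -12.2 107.9]
```

```bash
python3 nudge.py '0 0.0026 0.014 0 0;0 0 0.02 0 0;0 0 0 0.01 0;0 0 0 0.03 0;0 0 0 0.03 0;0 0 0 0.015 0;0 0 0 0 0;0 0 0 0 0'; python3 nudge.py '0 0 0 0.004 0;0 0 0 0.004 0;0 0 0 0 0'
```

```text
time: 16.08
tool_pos: [0.5134, -0.2361, 0.0518]
ee_rot: [3.141, -0.005, 2.749]
wrist_force: [0.9, 0.5, 0.7]
width: 0.0002
finger_force: 0.0
time: 16.33
tool_pos: [0.5151, -0.2375, 0.0466]
ee_rot: [-3.142, 0.001, 2.749]
wrist_force: [-0.3, -0.5, -1.1]
width: 0.0003
finger_force: 0.0
```

```bash
python3 nudge.py '0 0 0 0.003 0;0 0 0 0.003 0;0 0 0 0.002 0;0 0 0 0 0;0 0 0 0 0'; python3 nudge.py '0 0 0 0.002 0;0 0 0 0.002 0;0 0 0 0 0;0 0 0 0 0';python3 nudge.py '0 0 0 0.002 0;0 0 0 0.001 0;0 0 0 0 0;0 0 0 0 0'
```

```text
time: 16.75
tool_pos: [0.5147, -0.2373, 0.038]
ee_rot: [3.141, -0.0, 2.749]
wrist_force: [0.8, -0.3, 0.5]
width: 0.0005
finger_force: 0.0
time: 17.08
tool_pos: [0.5152, -0.2375, 0.035]
ee_rot: [-3.141, 0.001, 2.749]
wrist_force: [-0.0, 1.1, 4.9]
width: 0.0001
finger_force: 2.1
time: 17.42
tool_pos: [0.5152, -0.2376, 0.0322]
ee_rot: [-3.141, 0.001, 2.749]
wrist_force: [-1.7, -0.3, 5.9]
width: 0.0002
finger_force: 3.1
```

```bash
python3 nudge.py '0 0 0 0.002 0;0 0 0 0.001 0;0 0 0 0 0;0 0 0 0 0'; python3 nudge.py '0 0 0 0.001 0;0 0 0 0.001 0;0 0 0 0 0;0 0 0 0 0'
```

```text
time: 17.75
tool_pos: [0.5152, -0.2375, 0.0302]
ee_rot: [-3.141, 0.001, 2.749]
wrist_force: [-3.6, 1.9, 9.9]
width: 0.0002
finger_force: 5.1
time: 18.08
tool_pos: [0.5153, -0.2376, 0.0301]
ee_rot: [-3.141, 0.002, 2.749]
wrist_force: [-5.5, 3.6, 17.8]
width: 0.0003
finger_force: 8.9
```

```bash
python3 nudge.py '0 0 0 0 0;0 0 0 0 0;0 0 0 0 0;0 0 0 0 0;0 0 0 0 0;0 0 0 0 0'
python3 - <<'E'
from h import *
S=snap('scene');cv2.imwrite('pics/s7c.png',cv2.resize(S['color'][200:380,100:560],(800,313)))
E
```

```text
time: 18.58
tool_pos: [0.5153, -0.2376, 0.0301]
ee_rot: [-3.141, 0.002, 2.749]
wrist_force: [-5.9, 2.0, 18.2]
width: 0.0003
finger_force: 8.8
```

View pics/s7c.png

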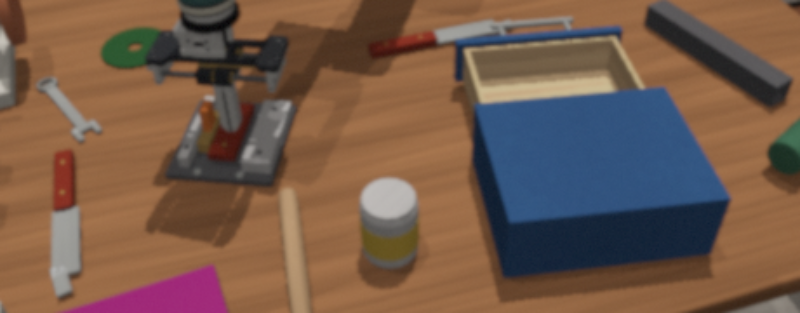

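The drawer is open at crop (555,70), the strip stands beside the scale at (210,125), and the fingers hold the scale down with a steady 18 N. The other items are where they were.

```bash
python3 -c "
from bench import robot
print(robot.close_job())"
```

```text
the job is handed in; nothing more can be done
None
```

I pulled the drawer out to its stop, seated the strip upright on the base plate in the wide gap halfway along the scale and let go of it, then handed the job in at 18.6 s with the scale held flush at about 18 N; no verdict came back.

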